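# Press the organizer's open lid shut

### The arm

A 7-joint arm with a two-finger parallel gripper is mounted at the origin on the work surface. World frame = base frame: x ahead of the robot, y to its left, z up, the work surface at z = 0. Lengths are in m, angles in rad, forces in N, time in s.
With the tool pointing down it reaches from about 0.4 to 0.85 m from the base axis. Payload 10.4 kg.
Tool frame: the origin (TCP) lies at the very end of the fingers, on their centre line; the grasp point (between the pads) lies 19 mm behind it; z points along the fingers, y is the line along which they close (so a half turn about z gives the same grasp; the last joint's range is limited). The gripper opens to 85 mm and grips with 20 to 120 N. Pads are 22 mm wide; open, the fingers measure 114 mm over their backs; the gripper's body (76 mm by 85 mm) begins 54 mm behind the grasp point. The pads swing forward as they close: fully open they stand 13 mm farther back than shut.
Start: joints at [1.269, 0.332, -0.065, 1.46, 0.022, 1.35, -0.088], TCP at [0.172, -0.601, 0.231] pointing down, gripper open.
Joint ranges: [-2.6, 2.6], [-0.5, 2.12], [-1.47, 1.34], [0.16, 2.42], [-1.27, 4.41], [0.06, 2.06], [-2.6, 2.6]. Speed limits (rad/s): [2.22, 2.22, 2.79, 2.79, 3.14, 3.14, 3.14].

### API

Orientations are given as a unit quaternion [x, y, z, w].
In Python, from cell import robot gives the robot as it stands. The module is installed in compiled form; this text tells all that it offers.
- The arm moves only by the shell command python3 -m inch 'ROWS'. ROWS is text: rows parted by semicolons, each of 7 numbers parted by spaces: the shift along the tool's x, y, z each as a share of 1 m, from -1 to 1, then the turn, a rotation vector about the tool's x, y, z each as a share of 180 degrees, from -1 to 1, then the opening, from -1 (shut) to 1 (fully open). A call has 1 to 12 rows; each row shifts and turns the commanded pose from where the row before left it, along the tool's axes as they then stand; what a row does not reach is not made up. A row lasts 1/12 s, in which the tool goes at most 41.7 mm and 7.16 degrees, less where a joint would pass 70% of its speed; a pose out of reach is approached as far as the arm can. A call with a number of a shift or a turn outside -1 to 1 is refused whole. A call with a gripper value outside its range is refused whole. The fingers move at their own pace and stop on an object; the grip force is fixed at half the most. Time passes only in rows, so rows that do not move let the fingers close. It gives the time, the measured TCP pose, the force, the opening and the grip force at its end, in the units of the state.
- robot.observe(): the state, without advancing time (a new reading comes with each control period).
- robot.grab_frame(name): name is "scene" or "top" or "wrist"; returns a dict with "frame" (420x560x3 uint8, red, green, blue), "fx", "fy", "cx", "cy" (pixels), "cam_to_world" (4x4, takes a point from camera to world coordinates). Camera axes: x right, y up, looking along -z (the intrinsics and any distortion apply to the point x, -y, -z); pixel columns grow to the right and rows downward; lengths in m; the calibration is good to about 2 mm. A picture is of the moment at which its call begins. There is no depth.
- robot.job_done(): hands the job in; it is judged then, once.
The state is a dict: "t": time; "q": joint angles; "dq": joint speeds; "tau": joint torques, N m; "tcp_pos": TCP position; "ee_rot": TCP orientation; "wrist_force": force on the tool from outside, world axes, zero at the start; "ft_torque": the same for the moment, N m; "gripper_width": opening from 0.0 (shut) to 1.0 (fully open); "finger_force": force on a finger pad.
Only numpy, scipy, OpenCV 4.12 (cv2) and the standard library are available. Lean on these libraries where they do the work, as an engineer would, in place of code of your own. Each camera call takes 0.05 s, during which the arm holds its last target. There are 200 camera calls.

### The job

On the white pill organizer one small lid has been left standing partly open: press it down with your fingertips until it lies fully shut, gently, and then draw back clear of everything. Leave all the other things alone, among them the organizer's other lids, which are shut already, and the aluminium tin, whose lid is to stay open; do not grasp or lift anything.

Things in the scene. Friction and masses are not known exactly. Their poses are not given: they have to be found in the camera images.
- tray: White plastic organizer tray, 103 x 206 mm, 14 mm high, fixed to the nightstand. Origin at the centre of its underside, z up; its long side runs along its y. Its floor is 4 mm thick and has four slots side by side along y at 50 mm pitch, each holding one loose pod. The robot is on its -x side (its yaw varies by up to about 0.35 rad).
- pod_a: The pod with the open lid: a loose white plastic box (60 g), 94 mm along x, 45 mm along y, 32 mm high without lids, in any of the four slots. Origin at the centre of its underside, 4 mm above the nightstand; axes like the tray's. Two compartments, each under a lid hinged at the pod's middle (x = 0); the open one is the near lid, on the -x side.
- lid (a joint): Hinge angle of the open lid, rad: 0 is shut (flat on the pod, against a stop), more is farther open; it starts at 0.4 to 0.65 and stays where it is left (friction, 0.03 N m: about 1 N on its face pushes it down). The lid itself flexes: once shut it gives about 2 mm at its free edge under 10 N, and springs back.
- lid_hinge (a point): Middle of the open lid's hinge line, 32 mm above the centre of pod_a's underside (level with the shut lid's underside). The lid runs from here towards the pod's -x and swings up about the pod's y axis.
- lid_press (a point): Point on the open lid's upper face, on its centre line, 30 mm from the hinge line; it moves with the lid. The lid is 43 mm wide, 3 mm thick and reaches 47 mm from the hinge line; a thumb tab at its free edge reaches 53 mm. Shut, its top lies 39 mm above the nightstand.
- pod_a_far_lid: The other lid of pod_a, shut, on its +x side. Origin on the hinge line.
- tin_lid_edge (a point): Middle of the free edge of the tin's lid, 57 mm from its hinge; the lid stands open at about 75 to 100 degrees and stays so by friction.
- tin: Small loose aluminium tin, 56 x 74 mm, 20 mm high, 76 to 78 mm high with its lid open. Origin at the centre of its underside; beyond the organizer.
- tumbler: Loose glass tumbler, 72 mm across at the rim, 98 mm high, upright at the organizer's +y side. Origin at the centre of its underside.
- crusher: Loose red plastic pill crusher with a twist top, 58 mm across, 72 mm high, upright at the organizer's -y side. Origin at the centre of its underside.
- clip: Loose steel clip magnet, about 45 x 44 mm, 26 mm high, beyond the organizer. Origin at the centre of its underside.
- pod_b: Another pod in the tray, the same box as pod_a, with both lids shut (top 39 mm above the nightstand). Origin at the centre of its underside.
- pod_c: Another pod in the tray, the same box as pod_a, with both lids shut (top 39 mm above the nightstand). Origin at the centre of its underside.
- pod_d: Another pod in the tray, the same box as pod_a, with both lids shut (top 39 mm above the nightstand). Origin at the centre of its underside.
There are look-alikes about, which are no part of the job. Of the things like the clip, leave any that is pink or red; of the rest the larger one is meant.

How it is judged:
On the way:
1. the fingertips press the open lid down until it is nearly shut (value of joint lid below 0.14 rad and contact force between the fingers and lid above 0.2 N), for 0.04 s.
At the end, for the whole second after the job is handed in: The lid is shut to within 0.08 rad (about 4 mm at its free edge); all pods sit level on the tray's floor (within 3 mm, 0.06 rad); tin, tumbler, crusher and clip stand within 10 mm of where they were, upright; the tin's lid edge is within 12 mm of where it was (value of joint lid below 0.08 rad and z of each of pod_a, pod_b, pod_c, pod_d in the frame of tray below 0.007 m and angle between each of pod_a, pod_b, pod_c, pod_d's own z axis and vertical below 0.06 rad and distance of each of tin, tumbler, crusher, clip from where it was at the start of the episode below 0.01 m and distance of tin_lid_edge from where it was at the start of the episode below 0.012 m and angle between each of tin, tumbler, crusher, clip's own z axis and vertical below 0.1 rad); the robot touches nothing.
It fails at once if the lid is pushed harder than 25 N (contact force between any of the fingers, the arm and lid above 25 N).
It fails at once if the lid is pulled farther open (past 0.9 rad) (value of joint lid above 0.9 rad).
It fails at once if another lid or pod is touched with more than 1 N (contact force between any of the fingers, the arm and pod_b above 1 N or contact force between any of the fingers, the arm and pod_c above 1 N or contact force between any of the fingers, the arm and pod_d above 1 N or contact force between any of the fingers, the arm and pod_a_far_lid above 1 N).
It fails at once if a pod is lifted or shifted out of its slot (12 mm) (distance of any of pod_a, pod_b, pod_c, pod_d from where it was at the start of the episode above 0.012 m).
It fails at once if the tin, tumbler, crusher or clip is moved (10 mm) or touched with more than 1 N, or the tin's lid is moved (12 mm at its edge) (distance of any of tin, tumbler, crusher, clip from where it was at the start of the episode above 0.01 m or contact force between any of the fingers, the arm and tin above 1 N or contact force between any of the fingers, the arm and tumbler above 1 N or contact force between any of the fingers, the arm and crusher above 1 N or contact force between any of the fingers, the arm and clip above 1 N or distance of tin_lid_edge from where it was at the start of the episode above 0.012 m).
It also fails if it takes over 40 s, if anything falls off the work surface, if the arm or the gripper's body presses on something with over 40 N, if the wrist force passes 120 N, or if a joint passes its speed limit or range.

## Working session

There is one attempt and no reset: what is moved stays moved. The work goes in short steps, Python scripts to look and compute and a shell command to move; the robot and the scene stay as the last step left them, time stands still between calls to the robot, and variables do not carry over. Pictures are saved under pics/ and viewed, at most 10 in all, crops included, and the job is handed in when it is done.

```bash
mkdir -p pics
python3 - <<'E'
from cell import robot
import cv2,numpy as np
np.set_printoptions(precision=4,suppress=True)
for n in("scene","top"):
    f=robot.grab_frame(n); cv2.imwrite(f"pics/{n}0.png",f["frame"][:,:,::-1])
    print(n,{k:f[k] for k in f if k!="frame"})
s=robot.observe();print(s)
E
```

```text
scene {'fx': 512.2566950358196, 'fy': 512.2566950358196, 'cx': 278.354802010053, 'cy': 210.28709375074376, 'cam_to_world': array([[ 0.7845, -0.4604,  0.4154,  1.0641],
       [ 0.62  ,  0.574 , -0.5349, -0.5267],
       [ 0.0078,  0.6772,  0.7358,  0.8228],
       [ 0.    ,  0.    ,  0.    ,  1.    ]])}
top {'fx': 423.45054883350133, 'fy': 423.45054883350133, 'cx': 280.2238923688319, 'cy': 215.95940928033028, 'cam_to_world': array([[-0.0057,  0.9817, -0.1906,  0.4137],
       [-0.9999, -0.0028,  0.0153,  0.0507],
       [ 0.0145,  0.1906,  0.9816,  1.0407],
       [ 0.    ,  0.    ,  0.    ,  1.    ]])}
{'t': 0.1, 'q': array([ 1.2694,  0.3328, -0.0647,  1.4609,  0.0216,  1.3499, -0.0885]), 'dq': array([ 0.0009, -0.0029,  0.0007, -0.0025,  0.0012, -0.001 ,  0.0016]), 'tau': array([  0.0026, -62.6746,   0.0499, -39.2429,   0.0164,   0.0069,
        -0.    ]), 'tcp_pos': array([ 0.1719, -0.6005,  0.2306]), 'ee_rot': array([ 0.9903,  0.139 , -0.0001, -0.0007]), 'wrist_force': array([-0.1665,  0.5312, -0.0266]), 'ft_torque': array([ 0.0305, -0.0125,  0.0377]), 'finger_force': 0.0, 'gripper_width': 0.9984658700231541}
```

View pics/scene0.png

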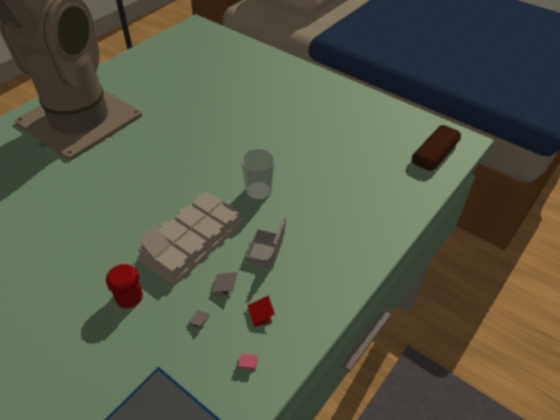

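View pics/top0.png

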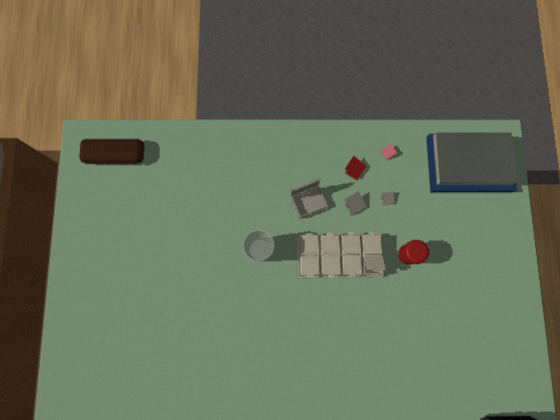

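The scene and top views both show the tray. The open lid looks to be on the -y end pod, on its near side, at about (374,263) in top and (155,240) in scene, and the crusher is beside it at (414,252) in top. I'll enlarge both views.

Run:
```python
import cv2,numpy as np
a=cv2.imread("pics/top0.png")[222:292,284:440]; b=cv2.imread("pics/scene0.png")[185:310,100:250]
cv2.imwrite("pics/topc.png",cv2.convertScaleAbs(cv2.resize(a,None,fx=5,fy=5,interpolation=cv2.INTER_CUBIC),alpha=1.15))
cv2.imwrite("pics/scenec.png",cv2.resize(b,None,fx=4.6,fy=4.6,interpolation=cv2.INTER_CUBIC))
```

```text
(no output)
```

View pics/topc.png

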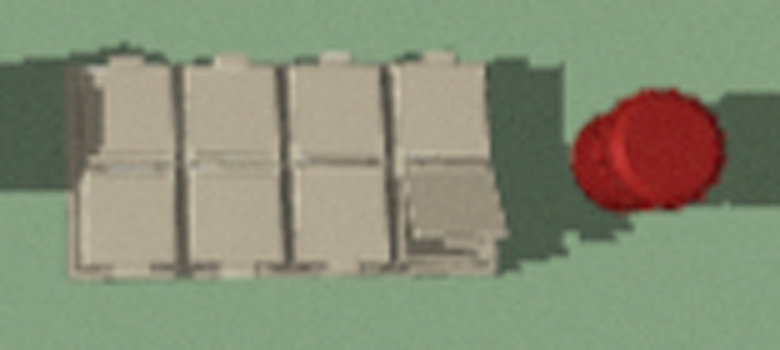

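View pics/scenec.png

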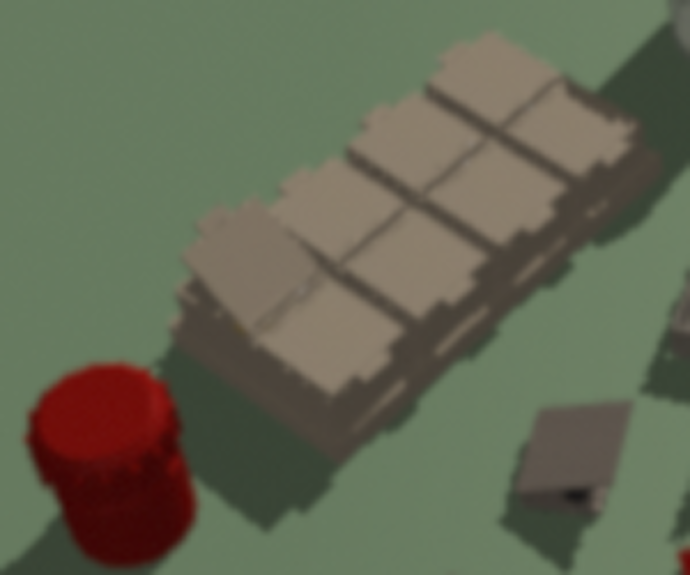

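The enlargements show the open lid on the -y-most pod. In topc its hinge runs from about (402,160) to (490,162) and its free edge is near y=240. In scenec the hinge runs from about (250,330) to (335,265).

```bash
cat > h.py <<'E'
from cell import robot
import numpy as np, json
from scipy.spatial.transform import Rotation as R
np.set_printoptions(precision=4,suppress=True)
def pix(f,u,v,z):
    T=f["cam_to_world"];d=T[:3,:3]@np.array([(u-f["cx"])/f["fx"],-(v-f["cy"])/f["fy"],-1]);o=T[:3,3]
    return o+d*(z-o[2])/d[2]
E
python3 - <<'E'
from h import *
f=robot.grab_frame("top");g=robot.grab_frame("scene")
t=lambda x,y,z:pix(f,284+x/5-.4,222+y/5-.4,z)
s=lambda x,y,z:pix(g,100+x/4.6-.4,185+y/4.6-.4,z)
print("tray front",t(70,277,.014),t(495,273,.014))
print("hinge line ends top",t(85,164,.039),t(402,161,.039),t(490,162,.039))
print("far edge",t(78,66,.039),t(485,64,.039))
print("hinge scene",s(250,330,.038),s(335,265,.038),s(562,78,.039))
print("crusher top",t(667,150,.072))
print("free edge (z guess .06)",[ (z,t(505,237,z),s(185,252,z)) for z in(.05,.055,.06,.065)])
E
```

```text
tray front [ 0.4634 -0.0062  0.014 ] [ 0.4643 -0.2114  0.014 ]
hinge line ends top [ 0.5153 -0.0126  0.039 ] [ 0.5161 -0.1634  0.039 ] [ 0.5154 -0.2053  0.039 ]
far edge [ 0.5622 -0.01    0.039 ] [ 0.5625 -0.2054  0.039 ]
hinge scene [ 0.5093 -0.1998  0.038 ] [ 0.5115 -0.1534  0.038 ] [ 0.5129 -0.012   0.039 ]
crusher top [ 0.5172 -0.279   0.072 ]
free edge (z guess .06) [(0.05, array([ 0.4792, -0.2078,  0.05  ]), array([ 0.4654, -0.1937,  0.05  ])), (0.055, array([ 0.4789, -0.2065,  0.055 ]), array([ 0.4693, -0.1959,  0.055 ])), (0.06, array([ 0.4785, -0.2051,  0.06  ]), array([ 0.4732, -0.198 ,  0.06  ])), (0.065, array([ 0.4782, -0.2038,  0.065 ]), array([ 0.4771, -0.2002,  0.065 ]))]
```

The tray's yaw is about 0, the hinge is at about (0.515, -0.183, 0.036), and the lid is raised by about 0.6 rad. I'll close the fingers, square the tool to the tray, and go above the press point at (0.483, -0.183).

```bash
python3 -m inch '0 0 0 0 0 0.0296 -1;0 0 0 0 0 0.0296 -1;0 0 0 0 0 0.0296 -1;0.01 -0.014 0 0 0 0 -1;0.02 -0.028 0 0 0 0 -1;0.022 -0.03 0 0 0 0 -1;0.022 -0.03 0 0 0 0 -1;0.022 -0.03 0 0 0 0 -1;0.022 -0.03 0 0 0 0 -1;0.022 -0.03 0 0 0 0 -1;0.022 -0.03 0 0 0 0 -1'
python3 -m inch '0.022 -0.03 0 0 0 0 -1;0.022 -0.03 0 0 0 0 -1;0.022 -0.03 0 0 0 0 -1;0.022 -0.03 0 0 0 0 -1;0.022 -0.03 0 0 0 0 -1;0.02 -0.028 0 0 0 0 -1;0.018 -0.02 0 0 0 0 -1;0 0 0 0 0 0 -1;0 0 0 0 0 0 -1'
python3 - <<'E'
from h import *
import cv2
s=robot.observe();print(s["t"],s["tcp_pos"],R.from_quat(s["ee_rot"]).as_matrix(),s["gripper_width"],s["wrist_force"])
f=robot.grab_frame("wrist");cv2.imwrite("pics/w1.png",f["frame"][:,:,::-1]);print(f["cam_to_world"],f["fx"],f["cx"],f["cy"])
E
```

```text
t: 1.12
tcp_pos: [0.3347, -0.3773, 0.2313]
ee_rot: [1.0, -0.0, -0.0, 0.0]
wrist_force: [1.2, -0.7, -0.2]
gripper_width: 0.002
finger_force: 0.0
t: 1.87
tcp_pos: [0.4826, -0.1796, 0.2311]
ee_rot: [1.0, 0.001, -0.0, -0.0]
wrist_force: [0.1, -1.4, -0.8]
gripper_width: -0.003
finger_force: 0.0
1.8667 [ 0.4826 -0.1796  0.2311] [[ 1.      0.0029 -0.0002]
 [ 0.0029 -1.      0.0004]
 [-0.0002 -0.0004 -1.    ]] -0.002895508532080773 [ 0.0877 -1.4024 -0.7809]
[[ 0.0038  0.9539  0.3001  0.5594]
 [-1.      0.0039  0.0005 -0.1798]
 [-0.0007 -0.3001  0.9539  0.3745]
 [ 0.      0.      0.      1.    ]] 345.87698013931646 278.63718025066515 209.98239621883812
```

View pics/w1.png

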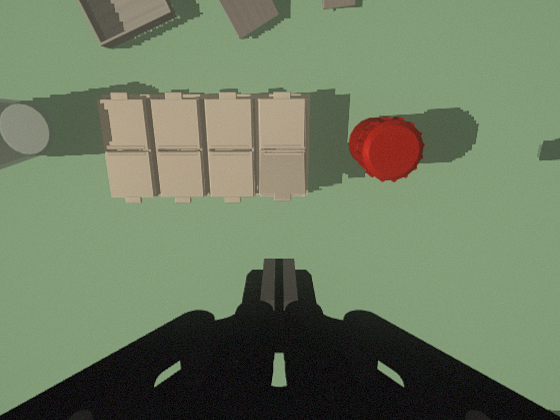

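The wrist view shows the four pods. The open lid is at the right end, spanning u=258–306 with its hinge at v≈150, and the fingers are centred at u≈279. I'll convert these to positions.

Run:
```python
from h import *
f=robot.grab_frame("wrist")
for n,u,v,z in(("far lid corners L",259,98,.039),("far R",304,98,.039),("hinge L",259,149,.039),("hinge R",304,149,.039),("open lid free L",257,194,.06),("R",305,194,.06),("adjacent hinge",230,149,.039),("adj free",230,197,.039),("tip",279,260,.231),("crusher",391,149,.072)):print(n,pix(f,u,v,z))
```

```text
far lid corners L [ 0.5613 -0.1633  0.039 ]
far R [ 0.5613 -0.2048  0.039 ]
hinge L [ 0.5146 -0.1625  0.039 ]
hinge R [ 0.5146 -0.2059  0.039 ]
open lid free L [ 0.4753 -0.1612  0.06  ]
R [ 0.4754 -0.2062  0.06  ]
adjacent hinge [ 0.5145 -0.1346  0.039 ]
adj free [ 0.4666 -0.1326  0.039 ]
tip [ 0.4896 -0.1817  0.231 ]
crusher [ 0.519 -0.279  0.072]
```

The three views agree on a centre line of y=-0.184 and a hinge at x=0.5145. I'll shift 4 mm and descend to just above the lid.

```bash
python3 -m inch '0 0.004 0.02 0 0 0 -1;0 0 0.03 0 0 0 -1;0 0 0.03 0 0 0 -1;0 0 0.03 0 0 0 -1;0 0 0.025 0 0 0 -1;0 0 0.012 0 0 0 -1;0 0 0.006 0 0 0 -1;0 0 0 0 0 0 -1;0 0 0 0 0 0 -1;0 0 0 0 0 0 -1;0 0 0 0 0 0 -1'
```

```text
t: 2.88
tcp_pos: [0.4829, -0.1854, 0.0797]
ee_rot: [1.0, -0.0, 0.001, 0.001]
wrist_force: [-0.0, -0.0, 0.6]
gripper_width: 0.001
finger_force: 0.0
```

```bash
python3 -m inch '0 0 0.003 0 0 0 -1;0 0 0.003 0 0 0 -1;0 0 0.003 0 0 0 -1;0 0 0.003 0 0 0 -1;0 0 0.003 0 0 0 -1;0 0 0.003 0 0 0 -1;0 0 0.003 0 0 0 -1;0 0 0.003 0 0 0 -1;0 0 0 0 0 0 -1;0 0 0 0 0 0 -1;0 0 0 0 0 0 -1'
```

```text
t: 3.8
tcp_pos: [0.4821, -0.1849, 0.0543]
ee_rot: [1.0, -0.0, 0.0, 0.0]
wrist_force: [0.8, -0.6, -0.6]
gripper_width: 0.002
finger_force: 0.0
```

```bash
python3 -m inch '0 0 0.002 0 0 0 -1;0 0 0.002 0 0 0 -1;0 0 0.002 0 0 0 -1;0 0 0.002 0 0 0 -1;0 0 0.002 0 0 0 -1;0 0 0.002 0 0 0 -1;0 0 0 0 0 0 -1;0 0 0 0 0 0 -1;0 0 0 0 0 0 -1;0 0 0 0 0 0 -1'
python3 - <<'E'
from h import *
import cv2
f=robot.grab_frame("wrist");cv2.imwrite("pics/w2.png",f["frame"][:,:,::-1]);print(robot.observe()["tcp_pos"],robot.observe()["wrist_force"])
E
```

```text
t: 4.63
tcp_pos: [0.4821, -0.1849, 0.0424]
ee_rot: [1.0, -0.0, 0.0, 0.0]
wrist_force: [0.3, -0.2, -0.2]
gripper_width: -0.002
finger_force: 0.0
[ 0.4822 -0.185   0.0424] [0.4891 0.7006 1.0772]
```

View pics/w2.png

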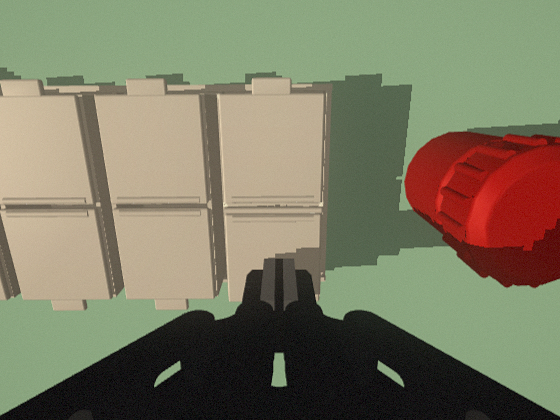

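The fingertips at (279,265) rest on the open lid's centre line. The lid (u 226–322) is nearly level with its neighbours, and nothing else is near the fingers. I'll creep down the last millimetres.

```bash
python3 -m inch '0 0 0.001 0 0 0 -1;0 0 0.001 0 0 0 -1;0 0 0.001 0 0 0 -1;0 0 0 0 0 0 -1;0 0 0 0 0 0 -1;0 0 0 0 0 0 -1'; python3 -m inch '0 0 0.001 0 0 0 -1;0 0 0 0 0 0 -1;0 0 0 0 0 0 -1;0 0 0 0 0 0 -1'
```

```text
t: 5.18
tcp_pos: [0.4821, -0.1849, 0.0393]
ee_rot: [1.0, -0.0, 0.0, 0.0]
wrist_force: [-1.0, 0.2, -0.1]
gripper_width: -0.002
finger_force: 0.0
t: 5.52
tcp_pos: [0.4822, -0.185, 0.0385]
ee_rot: [1.0, -0.0, 0.0, 0.0]
wrist_force: [-1.3, 0.6, 2.9]
gripper_width: -0.004
finger_force: 2.4
```

```bash
python3 -m inch '0 0 0.0008 0 0 0 -1;0 0 0 0 0 0 -1;0 0 0 0 0 0 -1;0 0 0 0 0 0 -1'
```

```text
t: 5.85
tcp_pos: [0.4822, -0.185, 0.038]
ee_rot: [1.0, -0.0, 0.0, 0.0]
wrist_force: [-3.7, 0.1, 8.3]
gripper_width: 0.0
finger_force: 4.6
```

About 8 N on the stop, so the lid is shut. I'll draw straight up.

```bash
python3 -m inch '0 0 -0.002 0 0 0 -1;0 0 -0.004 0 0 0 -1;0 0 -0.01 0 0 0 -1;0 0 -0.02 0 0 0 -1;0 0 -0.03 0 0 0 -1;0 0 -0.03 0 0 0 -1;0 0 -0.03 0 0 0 -1;0 0 -0.03 0 0 0 -1;0 0 -0.02 0 0 0 -1;0 0 0 0 0 0 -1;0 0 0 0 0 0 -1;0 0 0 0 0 0 -1'
python3 - <<'E'
from h import *
import cv2
f=robot.grab_frame("wrist");cv2.imwrite("pics/w3.png",cv2.resize(f["frame"][80:220,80:320,::-1],None,fx=3.2,fy=3.2,interpolation=cv2.INTER_CUBIC))
E
```

```text
t: 6.85
tcp_pos: [0.4817, -0.1848, 0.2131]
ee_rot: [1.0, -0.0, -0.0, -0.0]
wrist_force: [0.0, 0.4, -0.8]
gripper_width: -0.002
finger_force: 0.0
```

View pics/w3.png

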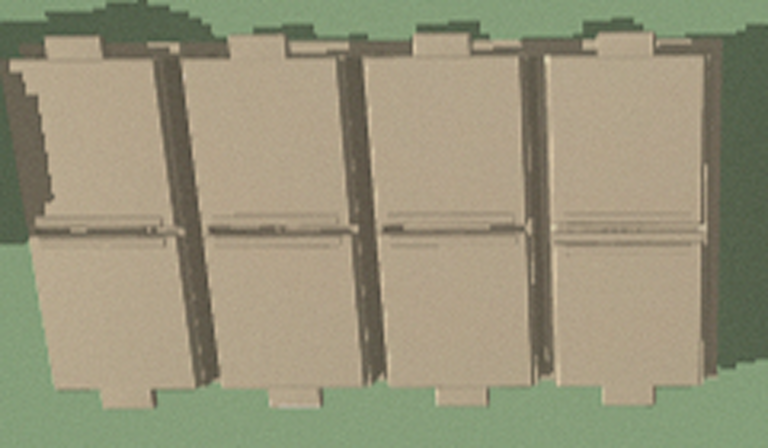

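All four near lids look alike now: free edges level at v≈385, the same shade, and the pods still in their slots. The lid is shut, so I'll hand in.

```bash
python3 -c "
from cell import robot
print(robot.job_done())"
```

```text
the job is handed in; nothing more can be done
None
```

The open lid on the pod at the crusher end was pressed shut with about 8 N, the arm drew back clear above the tray, and the job is handed in; no verdict was returned.

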